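# Close the sample holder's jaws to the gauge mark

## Task

Close the two-jaw sample holder to its gauge mark: stroke a fingertip over the top of the knurled wheel, away from the robot, as often as needed, until the pointer of the moving jaw stands in line with the mark of the rider. Press lightly and use only the wheel: do not push the jaw, grasp nothing, and leave the bottles, the tape roll and the gel card where they are. Finish with the hand clear and the jaw standing at the mark.

Things in the scene. Friction and masses are not known exactly. Their poses are not given: they have to be found in the camera images.
- holder: Fixed two-jaw holder, grey-painted base and steel jaws: 110 (x) x 260 (y) x 12 mm, origin at the centre of its underside; x points away from the robot, y left along the jaws' travel. Left end (+y): fixed jaw, inner face at y = +95 mm, 64 mm high. Right end: black housing 80 x 80 mm, top at 60 mm, with the knurled wheel rising from its slot. The moving jaw lies between.
- wheel (a joint): Angle (rad) of the knurled steel wheel, 48 mm diameter, 18 mm wide, axle along holder y at x = 0, y = -85 mm, 52 mm above the worktop. Grows as its top is stroked along holder +x (away from the robot): 1 rad moves the jaw 4 mm along +y (closing); stroking back opens. Driven by friction under the fingertip, about 1 N at the rim; stays where left. Stops at -0.25 and 11.
- wheel_crown (a point): Topmost point of the wheel's rim, 76 mm above the worktop and 16 mm above the housing. It sinks with the wheel when pressed.
- axle: The carriage (axle block, guide rods) that bears wheel, lead screw and moving jaw; origin on the wheel's axis at mid-width, axes as the holder's. It is sprung: pressing the wheel down 4 mm takes about 6 N, at 8 mm (about 11 N) it is at its stop; wheel and jaw sink together and spring back up.
- jaw: Moving jaw, a steel block 70 (x) x 22 (y) x 42 mm, top 66 mm above the worktop; origin at worktop level below the centre of its closing (+y) face, axes as the holder's. Driven by the wheel through a lead screw.
- pointer (a point): Tip of the moving jaw's pointer, a dark steel blade 3 mm thick at the foot of the jaw's front (robot) side, its middle in the plane of the closing face, 30 mm above the worktop, over the white scale.
- mark (a point): The gauge mark: tip of the 3 mm steel blade on the rider, pointing away from the robot at the pointer's track, 30 mm above the worktop. The jaw is set when pointer and mark have the same holder y; the tips then stand 1 mm apart end to end.
- rider: Fixed steel rider 14 mm wide, 34 mm high, clamped to the front edge of the holder's base; carries the mark. Origin at worktop level on the holder's centre line (x = 0) at the mark's y; axes as the holder's.
- bottle_3: Loose dropper bottle with black cap, 25 mm across, 99 mm high, origin at the centre of its underside; bystander.
- bottle_5: Loose dropper bottle with red collar, 25 mm across, 99 mm high, origin at the centre of its underside; bystander.
- bottle_7: Loose short bottle with a wide white cap, 26 mm across, 78 mm high, origin at the centre of its underside; bystander behind the holder.
- tape_roll: Loose roll of tape lying flat, 60 mm across, 19 mm high, origin at the centre of its underside; bystander.
- gel_card_0: Loose flat gel card 52 x 53 x 6 mm lying in front of the holder, origin at the centre of its underside; bystander.

How it is judged:
By the outcome, as a careful person would: the job done as asked, in the order asked, and still so for the second after the job is handed in, with the robot touching nothing.
It also fails if it takes over 72 s, if anything falls off the work surface, if the arm or the gripper's body presses on something with over 40 N, if the wrist force passes 120 N, or if a joint passes its speed limit or range.

## Robot

A 6-joint arm with a two-finger parallel gripper is mounted at the origin on a cart in front of the work surface, level with it; the furniture and walls round the work are solid. World frame = base frame: x ahead of the robot, y to its left, z up, the work surface at z = 0. Lengths are in m, angles in degrees, forces in N, time in s.
With the tool pointing down it reaches from about 0.3 to 0.85 m from the base axis. Payload 4.2 kg.
Tool frame: the origin (TCP) lies on the centre line of the jaws, within the pads' length; the fingertips stand 25 mm ahead of it and the grasp point (between the pads) lies 6 mm ahead of it; z points along the fingers, y is the line along which they close (so a half turn about z gives the same grasp; the last joint's range is limited). The gripper opens to 91 mm and grips with 3 to 60 N. Pads are 32 mm wide; open, the fingers measure 118 mm over their backs; the gripper's body (76 mm by 178 mm) begins 60 mm behind the grasp point.
Start: joints at [-74.37, 18.312, 89.639, -0, 72.044, -1.146], TCP at [0.166, -0.551, 0.239] pointing down, gripper open.
Joint ranges: [-177.97, 177.97], [-48.28, 115.42], [12.27, 149.76], [-77.06, 257.06], [2.81, 150.46], [-146.56, 146.56]. Speed limits (degrees/s): [147.25, 147.25, 180, 180, 180, 180].

## Interface

Orientations are given as [roll, pitch, yaw] about the fixed x, y, z axes, in that order (R = Rz(yaw) Ry(pitch) Rx(roll)).
In Python, from station import readout, snapshot, camera_model, order, spotter gives the robot as it stands.
- The arm moves only by the tool drive_tool, never from a script. Its argument "targets" is text: rows parted by semicolons, each of 4 numbers parted by spaces: the shift along the tool's x, y, z each as a share of 600 mm, from -1 to 1, then the turn about the tool's z as a share of pi/2 rad, from -1 to 1. A call has 1 to 20 rows; each row is the pose to reach, as a shift and turn from the pose commanded when the call began, along the tool's axes at that moment; what a row does not reach only later rows make up. A row lasts 1/10 s, in which the tool goes at most 50 mm and 8.59 degrees, less where a joint would pass 70% of its speed; a pose out of reach is approached as far as the arm can. A call with a number of a shift or a turn outside -1 to 1 is refused whole. A call with a gripper value outside its range is refused whole. "gripper" is the opening, from -1 (shut) to 1 (fully open), set as the call begins (left out, the last holds). The fingers move at their own pace and stop on an object; "force" is the grip in N (left out, the last holds). Time passes only in rows, so rows that repeat a pose let the fingers close. It gives the time, the measured TCP pose, the force, the opening and the grip force at its end, in the units of the state.
- readout.sense(): the state, without advancing time (a new reading comes with each control period).
- snapshot(name): name is "scene" or "side" or "wrist"; returns (picture, depth): 400x640x3 uint8, blue, green, red; 400x640 float32, m along the optical axis (not along the pixel's ray), 0 where there is no reading.
- camera_model(name): a dict with "intrinsics" (3x3 intrinsics, pixels), "extrinsics" (4x4, takes a point from world to camera coordinates); the wrist camera has in their place "T_tool_cam" (4x4, takes a point from camera to tool coordinates, whose origin is the TCP and whose axes are the flange's). Camera axes: x right, y up, looking along -z (the intrinsics and any distortion apply to the point x, -y, -z); pixel columns grow to the right and rows downward; lengths in m; the calibration is good to about 2 mm. A picture is of the moment at which its call begins: read the wrist's pose just before it. camera_model takes no time and is no camera call.
- order.sign_off(): hands the job in; it is judged then, once.
Trained networks look in the newest picture that a camera, given by its name, has taken for a name from the list of things; names that differ only in an ending like _2 or _b are one class to them, and where a whole thing is asked for, a point or a joint stands for the part that bears it (a point fixed in the world has none). Each returns a list of dicts, best first, with "score" (0 to 1); they miss things now and then, are a little off and sometimes report something else, mostly with a low value. They report only what shows in the picture. A call takes as long as a camera call.
- spotter.search_frame(camera, query): "location" ([column, row] in pixels, amid what is visible of it).
- spotter.spot_point(camera, query): "location" ([column, row] in pixels: a listed point, or the origin of a listed thing).
The state is a dict: "t": time; "joint_positions": joint angles; "qd": joint speeds; "tau": joint torques, N m; "tool_pos": TCP position; "tcp_rot": TCP orientation; "ft_force": force on the tool from outside, world axes, zero at the start; "wrist_torque": the same for the moment, N m; "gripper_width": finger opening in m; "finger_force": force on a finger pad.
Only numpy, scipy, OpenCV 4.12 (cv2) and the standard library are available. Lean on these libraries where they do the work, as an engineer would, in place of code of your own. Each camera call takes 0.05 s, during which the arm holds its last target. There are 200 camera calls.

## Working session

There is one attempt and no reset: what is moved stays moved. The work goes in short steps, Python scripts to look and compute and a tool call to move; the robot and the scene stay as the last step left them, time stands still between calls to the robot, and variables do not carry over. Pictures are saved under pics/ and viewed, at most 10 in all, crops included, and the job is handed in when it is done.

Besides the shell and the picture viewer there is one more tool, called after ">>>" in YAML: its name, and indented under it one key for each argument. drive_tool: Moves the arm, as the interface text tells. Its arguments: {"type":"object","properties":{"targets":{"type":"string"},"gripper":{"type":"number"},"force":{"type":"number"}},"required":["targets"]}

```bash
mkdir -p pics
cat > h.py <<'E'
import numpy as np, cv2
from station import readout, snapshot, camera_model, order, spotter
from scipy.spatial.transform import Rotation as R
def ray(cam,px,T=None):
    m=camera_model(cam);K=np.array(m["intrinsics"])
    d=np.linalg.inv(K)@[px[0],px[1],1]; d=np.array([d[0],-d[1],-d[2]])
    if cam=="wrist":
        s=T or readout.sense(); A=np.eye(4);A[:3,:3]=R.from_euler('xyz',s["tcp_rot"],degrees=True).as_matrix();A[:3,3]=s["tool_pos"]
        W=A@np.array(m["T_tool_cam"])
    else: W=np.linalg.inv(np.array(m["extrinsics"]))
    return W[:3,3],W[:3,:3]@d
def atz(cam,px,z,T=None):
    o,d=ray(cam,px,T); return o+d*(z-o[2])/d[2]
def atd(cam,px,dep,T=None):
    o,d=ray(cam,px,T); return o+d*dep
E
python3 - <<'E'
from h import *
print(readout.sense()); print({k:(v if not hasattr(v,'tolist') else v.tolist()) for k,v in camera_model("scene").items()})
Z=dict(holder=0,wheel_crown=.076,axle=.052,pointer=.03,mark=.03,jaw=0,rider=0,bottle_3=0,bottle_5=0,bottle_7=0,tape_roll=0,gel_card_0=0)
ims=[]
for c in("scene","side"):
    p,d=snapshot(c);cv2.imwrite(f"pics/{c}0.png",p)
    for n in Z:
        for r in spotter.spot_point(c,n)[:1]: print(c,n,round(r["score"],2),np.round(r["location"]),np.round(atz(c,r["location"],Z[n]),3))
E
```

```text
{'t': 0.0, 'joint_positions': array([-7.43704389e+01,  1.83503078e+01,  8.97076242e+01,  5.06303074e-04,
        7.20435260e+01, -1.14501833e+00]), 'qd': array([ 0.01363632, -0.0126086 ,  0.03538286, -0.03792831, -0.03388771,
       -0.05690304]), 'tau': array([ 8.98221006e-04, -4.12456620e+01, -2.31969059e+01,  7.28236581e-02,
        4.56775795e-02, -1.57011682e-04]), 'tool_pos': array([ 0.16583362, -0.55007386,  0.23812536]), 'tcp_rot': array([-1.79898572e+02, -2.50870406e-03,  1.67744207e+01]), 'ft_force': array([ 0.61227331,  0.96025389, -0.27740753]), 'wrist_torque': array([-0.03094413, -0.04203327,  0.00572612]), 'finger_force': 0.0, 'gripper_width': 0.09114205703778444}
{'intrinsics': [[361.1107532674727, 0.0, 317.66286834088555], [0.0, 361.1107532674727, 200.489711457937], [0.0, 0.0, 1.0]], 'extrinsics': [[-0.8574485744314765, -0.514492009004276, -0.008939512076871691, 0.5130173520128913], [0.37847935460247156, -0.642350522421676, 0.6664376823712002, -0.16202928876760103], [-0.3486191623320857, 0.5680526199352873, 0.7455071432518476, -0.7844373818089672], [0.0, 0.0, 0.0, 1.0
[... 339 characters left out ...]
] [0.634 0.089 0.   ]
scene bottle_5 0.81 [289. 193.] [0.634 0.089 0.   ]
scene bottle_7 0.81 [289. 193.] [0.634 0.089 0.   ]
scene tape_roll 0.78 [293. 241.] [ 0.538  0.213 -0.   ]
scene gel_card_0 0.9 [370. 198.] [ 0.439 -0.002  0.   ]
side holder 0.86 [323. 208.] [0.531 0.03  0.   ]
side wheel_crown 0.79 [324. 157.] [ 0.537 -0.049  0.076]
side pointer 0.79 [348. 218.] [0.477 0.086 0.03 ]
side mark 0.74 [274. 249.] [0.606 0.182 0.03 ]
side bottle_3 0.95 [271. 252.] [0.617 0.163 0.   ]
side bottle_5 0.95 [271. 252.] [0.617 0.163 0.   ]
side bottle_7 0.95 [271. 252.] [0.617 0.163 0.   ]
side tape_roll 0.86 [308. 281.] [0.537 0.225 0.   ]
side gel_card_0 0.9 [380. 201.] [ 0.414 -0.007  0.   ]
```

View pics/scene0.png

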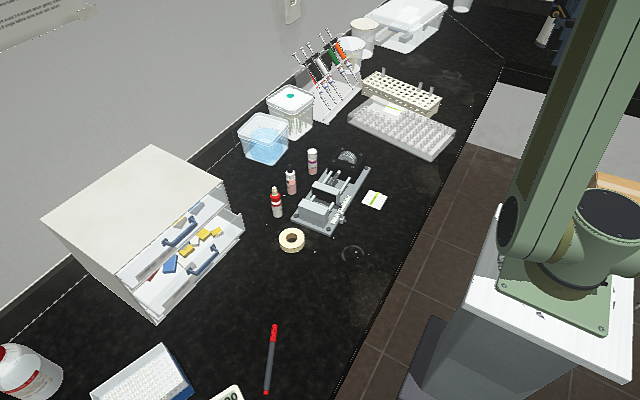

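View pics/side0.png

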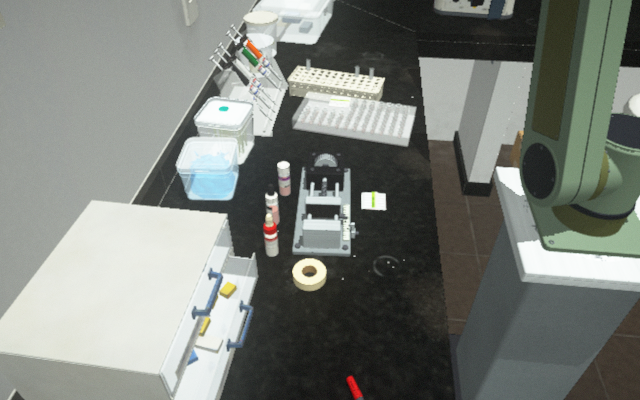

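The scene view shows the holder around (333,192), its wheel near (346,155). The bottles stand behind it, the tape roll is to its left and the gel card is in front. Next I'll check the wrist camera geometry and plan the approach.

```bash
cat >> h.py <<'E'
def rows(target,yaw=None):
    s=readout.sense();M=R.from_euler('xyz',s["tcp_rot"],degrees=True).as_matrix()
    v=M.T@(np.array(target)-s["tool_pos"]);return np.round(v/.6,4), None if yaw is None else round(-(yaw-s["tcp_rot"][2])/90,4)
E
python3 - <<'E'
from h import *
m=camera_model("wrist");print({k:np.round(v,3).tolist() for k,v in m.items()})
print(rows([.47,-.02,.26],6), rows([.30,-.35,.26]))
E
```

```text
{'intrinsics': [[319.96, 0.0, 321.017], [0.0, 319.96, 199.434], [0.0, 0.0, 1.0]], 'T_tool_cam': [[-0.0, 0.964, 0.267, 0.075], [1.0, 0.001, -0.001, -0.001], [-0.001, 0.267, -0.964, -0.146], [0.0, 0.0, 0.0, 1.0]]}
(array([ 0.7404, -0.7004, -0.0351]), np.float64(0.1197)) (array([ 0.3104, -0.2555, -0.0351]), None)
```

```bash
python3 -c "
from h import *
print(rows([.53,.0,.28],6))"
```

```text
(array([ 0.8457, -0.7034, -0.0685]), np.float64(0.1197))
```

>>> drive_tool:
  targets: "0.05 -0.04 -0.07 0; 0.15 -0.12 -0.07 0; 0.85 -0.70 -0.07 0.12; 0.85 -0.70 -0.07 0.12; 0.85 -0.70 -0.07 0.12; 0.85 -0.70 -0.07 0.12; 0.85 -0.70 -0.07 0.12; 0.85 -0.70 -0.07 0.12; 0.85 -0.70 -0.07 0.12; 0.85 -0.70 -0.07 0.12; 0.85 -0.70 -0.07 0.12; 0.85 -0.70 -0.07 0.12; 0.85 -0.70 -0.07 0.12; 0.85 -0.70 -0.07 0.12; 0.85 -0.70 -0.07 0.12; 0.85 -0.70 -0.07 0.12; 0.85 -0.70 -0.07 0.12; 0.85 -0.70 -0.07 0.12"
  gripper: -1
  force: 10

```text
t: 3.1
tool_pos: [0.5325, -0.0023, 0.2812]
tcp_rot: [180.0, -0.0, 5.9]
ft_force: [0.3, -0.3, -1.2]
gripper_width: 0.0009
finger_force: 0.0
```

```bash
cat > look.py <<'E'
from h import *
import sys
Z=dict(holder=0,wheel_crown=.076,axle=.052,pointer=.03,mark=.03,jaw=0,rider=0)
s=readout.sense();print(round(s["t"],2),s["tool_pos"],s["tcp_rot"],s["ft_force"],s["gripper_width"])
p,d=snapshot("wrist");cv2.imwrite(f"pics/{sys.argv[1]}.png",p);np.save("d.npy",d)
for n in (sys.argv[2:] or Z):
    for r in spotter.spot_point("wrist",n)[:2]: print(n,round(r["score"],2),np.round(r["location"],1),np.round(atz("wrist",r["location"],Z[n],s),4))
E
python3 look.py w0
```

```text
3.1 [ 0.53245863 -0.0023099   0.28117132] [ 1.79980320e+02 -5.40720789e-03  5.87935106e+00] [ 0.33041997 -0.31605194 -1.23694018] 0.0009065762349625742
holder 0.92 [292.5 166.6] [0.5311 0.0364 0.    ]
wheel_crown 0.8 [365.4 182.3] [ 0.5352 -0.0517  0.076 ]
axle 0.88 [362.8 174.8] [ 0.539  -0.0513  0.052 ]
axle 0.62 [335.2 100.8] [ 0.6194 -0.009   0.052 ]
pointer 0.66 [254.6 205.1] [0.4813 0.0792 0.03  ]
mark 0.66 [234.7 203. ] [0.4816 0.1048 0.03  ]
mark 0.21 [198.6  93.4] [0.612  0.1512 0.03  ]
jaw 0.55 [252.5 163.6] [0.5297 0.0902 0.    ]
```

View pics/w0.png

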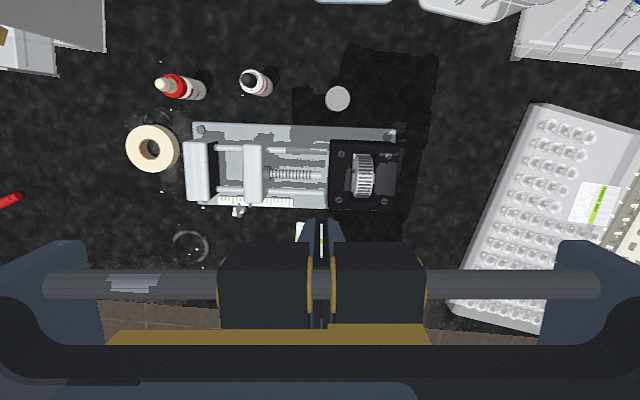

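The wrist view shows the wheel at (363,175), the pointer at (255,205) and the mark at (235,203). The gap is about 25.6 mm, or 6.4 rad. The holder yaw is about 4°.

```bash
python3 -c "
from h import *
print(rows([.523,-.0525,.111],4))"
```

```text
(array([-0.0253,  0.083 ,  0.2833]), np.float64(0.0217))
```

>>> drive_tool:
  targets: "-0.025 0.083 0.05 0.0217; -0.025 0.083 0.12 0.0217; -0.025 0.083 0.19 0.0217; -0.025 0.083 0.25 0.0217; -0.025 0.083 0.283 0.0217; -0.025 0.083 0.283 0.0217; -0.025 0.083 0.283 0.0217"

```text
t: 4.2
tool_pos: [0.5238, -0.0524, 0.1116]
tcp_rot: [180.0, -0.0, 4.0]
ft_force: [0.3, -0.1, 0.1]
gripper_width: 0.0003
finger_force: 0.0
```

```bash
python3 look.py w1 wheel_crown axle pointer mark
```

```text
4.2 [ 0.52384084 -0.05237054  0.11160506] [ 1.79989150e+02 -3.44232378e-02  4.02379293e+00] [ 0.25953465 -0.11607834  0.14232617] 0.00034169048995639963
wheel_crown 0.68 [321.8 218.6] [ 0.5366 -0.0512  0.076 ]
axle 0.97 [320.2 203.3] [ 0.5391 -0.0501  0.052 ]
pointer 0.92 [145.3 256.7] [0.4804 0.0819 0.03  ]
mark 0.71 [317.9 217.9] [ 0.5213 -0.0496  0.03  ]
mark 0.53 [118.3 259.1] [0.4769 0.1029 0.03  ]
```

View pics/w1.png

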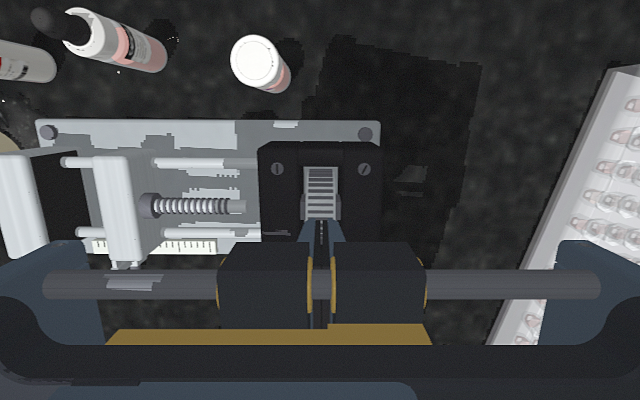

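The fingertip at (320,222) is in line with the wheel at (320,195), and the holder edges are level in the view. First stroke.

>>> drive_tool:
  targets: "0 0 0.012 0; 0 0 0.018 0; 0 0 0.022 0; 0 0 0.022 0; 0 0 0.022 0"

```text
t: 4.95
tool_pos: [0.5234, -0.0523, 0.0982]
tcp_rot: [180.0, -0.0, 4.0]
ft_force: [-0.6, 0.0, 5.0]
gripper_width: 0.0002
finger_force: 2.3
```

>>> drive_tool:
  targets: "0.008 0 0 0; 0.016 0 0 0; 0.024 0 0 0; 0.032 0 0 0; 0.04 0 0 0; 0.047 0 0 0; 0.047 0 0 0; 0.047 0 0 0"

```text
t: 5.75
tool_pos: [0.5526, -0.0504, 0.0982]
tcp_rot: [180.0, -0.1, 4.0]
ft_force: [2.2, 0.3, 3.7]
gripper_width: 0.0006
finger_force: 2.4
```

>>> drive_tool:
  targets: "0 0 -0.03 0; -0.047 0 -0.03 0; -0.047 0 -0.03 0; -0.047 0 -0.03 0"

```text
t: 6.15
tool_pos: [0.5227, -0.0522, 0.1154]
tcp_rot: [-180.0, 0.0, 4.0]
ft_force: [1.0, -0.1, 0.7]
gripper_width: 0.0008
finger_force: 0.0
```

```bash
python3 look.py w2 pointer mark axle
```

```text
6.15 [ 0.522724   -0.05222662  0.11542396] [-1.79985279e+02  4.65878512e-02  4.00322711e+00] [ 0.98025554 -0.06397647  0.69607186] 0.0007739432910665058
pointer 0.96 [138.5 255. ] [0.4782 0.0895 0.03  ]
mark 0.61 [120.9 258.2] [0.4745 0.1036 0.03  ]
mark 0.2 [149.7 182.9] [0.5374 0.0764 0.03  ]
axle 0.7 [318.5 203.7] [ 0.5365 -0.0488  0.052 ]
```

>>> drive_tool:
  targets: "0 0 0.02 0; 0 0 0.026 0; 0 0 0.03 0; 0 0 0.03 0; 0.008 0 0.03 0; 0.016 0 0.03 0; 0.024 0 0.03 0; 0.032 0 0.03 0; 0.04 0 0.03 0; 0.047 0 0.03 0; 0.047 0 0.03 0; 0.047 0 0.03 0; 0.047 0 0 0; 0 0 0 0; 0 0 0 0; 0 0 0 0"

```text
t: 7.95
tool_pos: [0.5226, -0.0522, 0.1154]
tcp_rot: [-180.0, 0.0, 4.0]
ft_force: [0.9, -0.2, 0.4]
gripper_width: 0.0002
finger_force: 0.0
```

```bash
python3 look.py w3 pointer mark axle
```

```text
7.95 [ 0.52263181 -0.05216258  0.11543947] [-1.79978725e+02  4.78898929e-02  4.00422789e+00] [ 0.89556963 -0.16206812  0.36953916] 0.00019360792106334532
pointer 0.75 [130.3 254.3] [0.4783 0.096  0.03  ]
mark 0.76 [120.6 254.7] [0.4774 0.1036 0.03  ]
axle 0.93 [317.2 203.2] [ 0.5367 -0.0479  0.052 ]
```

View pics/w3.png

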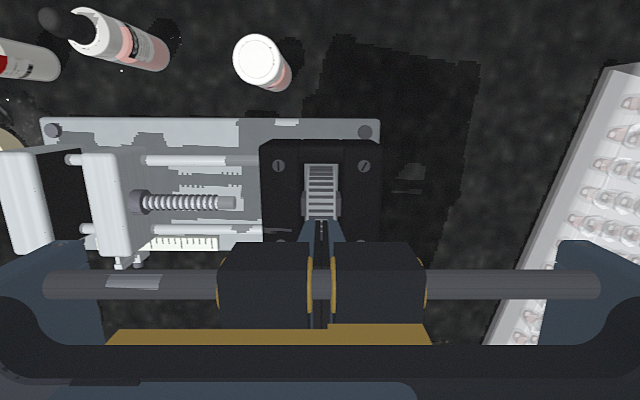

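The third view shows the pointer around (128,255), still right of the mark at (120,255). I'll look from close in front of it.

```bash
python3 -c "
from h import *
print(rows([.435,.1,.095]))"
```

```text
(array([-0.1299, -0.2635,  0.0344]), None)
```

>>> drive_tool:
  targets: "0 0 -0.04 0; -0.06 -0.05 -0.04 0; -0.13 -0.12 -0.03 0; -0.13 -0.19 0 0; -0.13 -0.263 0.034 0; -0.13 -0.263 0.034 0; -0.13 -0.263 0.034 0; -0.13 -0.263 0.034 0"

```text
t: 8.95
tool_pos: [0.4352, 0.0992, 0.0958]
tcp_rot: [180.0, -0.0, 4.0]
ft_force: [0.2, -0.2, 0.2]
gripper_width: 0.0006
finger_force: 0.0
```

```bash
python3 look.py n0 pointer mark rider jaw; python3 -c "
import cv2;p=cv2.imread('pics/n0.png')[60:260,200:440];cv2.imwrite('pics/n0c.png',cv2.resize(p,None,fx=3,fy=3,interpolation=cv2.INTER_NEAREST))"
```

```text
8.95 [0.43523322 0.09917303 0.09579199] [ 1.79982864e+02 -4.84226986e-02  4.00198672e+00] [ 0.21558525 -0.19567723  0.16546008] 0.0006142578690127336
pointer 0.85 [333.4 160.3] [0.479  0.0946 0.03  ]
mark 0.58 [317.8 161.6] [0.4774 0.1049 0.03  ]
mark 0.5 [599.   77.9] [ 0.5418 -0.0662  0.03  ]
jaw 0.87 [331.5  82.6] [0.5299 0.0989 0.    ]
jaw 0.29 [334.5 160.9] [0.4743 0.0923 0.    ]
```

View pics/n0c.png

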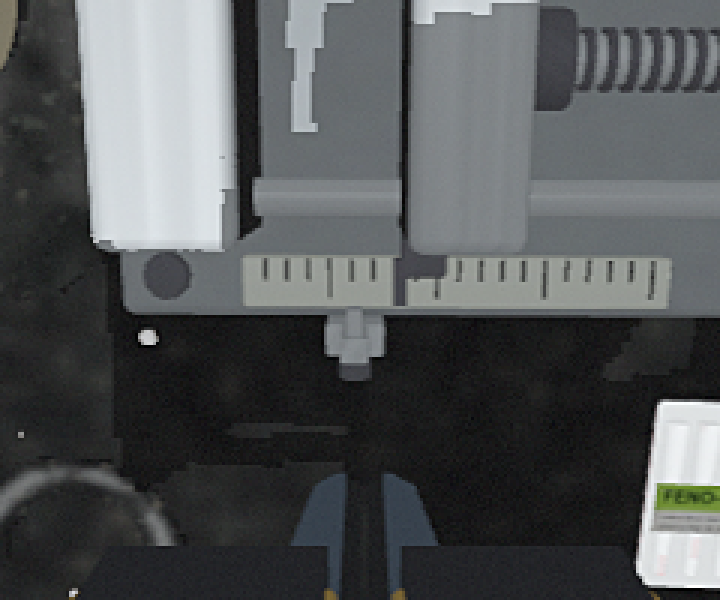

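The close-up shows the pointer blade at column 333.5 and the mark at column 318, tips at row ~162. The remaining gap is about 10.2 mm. Next is another full stroke, then a look from the same place.

>>> drive_tool:
  targets: "0 0.07 -0.035 0; 0 0.14 -0.065 0; 0.07 0.21 -0.075 0; 0.13 0.263 -0.06 0; 0.13 0.263 -0.034 0; 0.13 0.263 -0.034 0; 0.13 0.263 -0.034 0"

```text
t: 9.9
tool_pos: [0.5222, -0.0525, 0.1156]
tcp_rot: [-180.0, 0.1, 4.0]
ft_force: [-0.6, 0.1, -0.0]
gripper_width: 0.0006
finger_force: 0.0
```

>>> drive_tool:
  targets: "0 0 0.02 0; 0 0 0.026 0; 0 0 0.03 0; 0 0 0.03 0; 0.008 0 0.03 0; 0.016 0 0.03 0; 0.024 0 0.03 0; 0.032 0 0.03 0; 0.04 0 0.03 0; 0.047 0 0.03 0; 0.047 0 0.03 0; 0.047 0 0.03 0; 0.047 0 0 0; 0 0 0 0; 0 0 0 0; 0 0 0 0"

```text
t: 11.5
tool_pos: [0.523, -0.053, 0.1156]
tcp_rot: [179.9, 0.0, 4.0]
ft_force: [1.0, -0.0, -0.4]
gripper_width: 0.0004
finger_force: 0.0
```

>>> drive_tool:
  targets: "0 0 -0.04 0; -0.06 -0.05 -0.04 0; -0.13 -0.12 -0.03 0; -0.13 -0.19 0 0; -0.13 -0.263 0.034 0; -0.13 -0.263 0.034 0; -0.13 -0.263 0.034 0; -0.13 -0.263 0.034 0"

```text
t: 12.3
tool_pos: [0.4354, 0.099, 0.0957]
tcp_rot: [180.0, -0.1, 4.0]
ft_force: [0.2, -0.4, -0.4]
gripper_width: 0.0006
finger_force: 0.0
```

```bash
python3 look.py n1 pointer mark; python3 -c "
import cv2;p=cv2.imread('pics/n1.png')[110:210,260:380];cv2.imwrite('pics/n1c.png',cv2.resize(p,None,fx=6,fy=6,interpolation=cv2.INTER_NEAREST))"
```

```text
12.3 [0.4354399  0.0990437  0.09567825] [ 1.79965649e+02 -5.71390172e-02  4.00904798e+00] [ 0.22487119 -0.39822962 -0.40173242] 0.000572443893660492
pointer 0.79 [325.7 158.9] [0.4798 0.0997 0.03  ]
mark 0.72 [319.5 159. ] [0.4795 0.1038 0.03  ]
mark 0.25 [162.3  54.9] [0.5363 0.2037 0.03  ]
```

View pics/n1c.png

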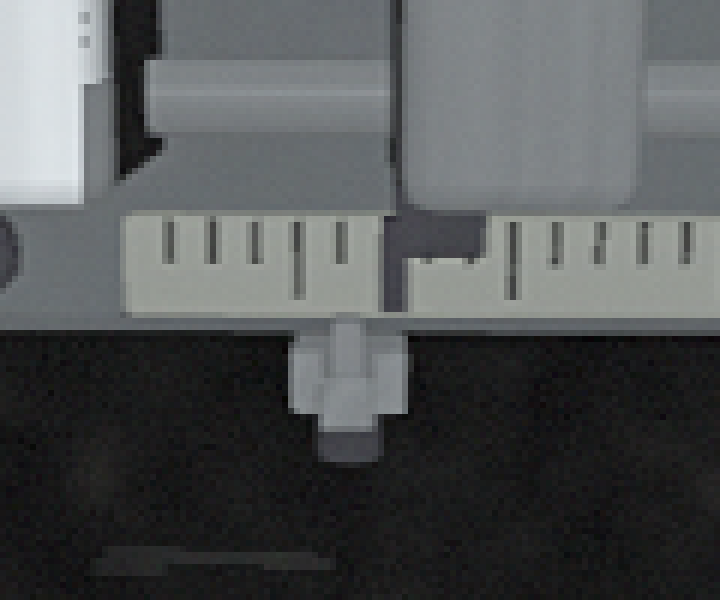

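The pointer is now at column 325.8 and the mark at 318. The last stroke closed about 5.1 mm and about 5.2 mm remains. I'll make a slightly shorter stroke so it doesn't overshoot.

>>> drive_tool:
  targets: "0 0.07 -0.035 0; 0 0.14 -0.065 0; 0.07 0.21 -0.075 0; 0.13 0.263 -0.06 0; 0.13 0.263 -0.034 0; 0.13 0.263 -0.034 0; 0.13 0.263 -0.034 0"

```text
t: 13.15
tool_pos: [0.5223, -0.0528, 0.1158]
tcp_rot: [-180.0, 0.1, 3.9]
ft_force: [-0.1, 1.0, -0.2]
gripper_width: 0.0008
finger_force: 0.0
```

>>> drive_tool:
  targets: "0 0 0.02 0; 0 0 0.026 0; 0 0 0.03 0; 0 0 0.03 0; 0.008 0 0.03 0; 0.016 0 0.03 0; 0.024 0 0.03 0; 0.032 0 0.03 0; 0.038 0 0.03 0; 0.043 0 0.03 0; 0.043 0 0.03 0; 0.043 0 0.03 0; 0.043 0 0 0; 0 0 0 0; 0 0 0 0; 0 0 0 0"

```text
t: 14.75
tool_pos: [0.5232, -0.0528, 0.1156]
tcp_rot: [180.0, 0.0, 4.0]
ft_force: [0.1, -0.6, 0.2]
gripper_width: 0.0005
finger_force: 0.0
```

>>> drive_tool:
  targets: "0 0 -0.04 0; -0.06 -0.05 -0.04 0; -0.13 -0.12 -0.03 0; -0.13 -0.19 0 0; -0.13 -0.263 0.034 0; -0.13 -0.263 0.034 0; -0.13 -0.263 0.034 0; -0.13 -0.263 0.034 0; -0.13 -0.263 0.034 0; -0.13 -0.263 0.034 0"

```text
t: 15.75
tool_pos: [0.4351, 0.0986, 0.0959]
tcp_rot: [180.0, -0.1, 3.9]
ft_force: [0.6, 0.1, -0.3]
gripper_width: 0.0004
finger_force: 0.0
```

```bash
python3 look.py n2 pointer mark; python3 -c "
import cv2;a=cv2.imread('pics/n2.png');p=a[130:200,280:360];cv2.imwrite('pics/n2c.png',cv2.resize(p,None,fx=8,fy=8,interpolation=cv2.INTER_NEAREST))
g=cv2.cvtColor(a,cv2.COLOR_BGR2GRAY)
print('cols',list(range(308,332)))
for r in range(150,186,2):print(r,g[r,308:332])"
```

```text
15.75 [0.43511465 0.09864042 0.09591619] [ 1.79993747e+02 -6.37024009e-02  3.90738333e+00] [ 0.62625036  0.08149713 -0.28253203] 0.0003734430607813194
mark 0.59 [317.3 161.5] [0.4774 0.1047 0.03  ]
cols [308, 309, 310, 311, 312, 313, 314, 315, 316, 317, 318, 319, 320, 321, 322, 323, 324, 325, 326, 327, 328, 329, 330, 331]
150 [117  83 147 157 154 153 160 137  78  67  73  72  73  74  68  68  72  71
  73  69  67  71  68  68]
152 [116  84 147 158 153 154 161 136  79  67  73  66 114 150 118  68  94 114
 112 113 113  95  68  93]
154 [118  83 145 156 153 155 158 134  77  69  70  63 128 162 158 157 157 156
 156 154 153 156 159 156]
156 [116  82 146 157 154 153 159 135  77  65  69  62 126 160 154 153 152 152
 152 153 153 154 154 153]
158 [114  83 143 156 153 155 157 137  78  67  68  59 127 161 153 152 153 152
 152 153 152 151 153 154]
160 [155 155 156 156 153 156 159 136  77  66  67  61 125 160 155 154 155 153
 154 154 153 154 153 153]
162 [109 110 109 111 109 108 110 109 113 115 115 115 114 111 109 110 108 112
 111 113 113 112 113 115]
164 [ 94  91  89  89  88  88  99 123 136 133 138 117  8
[... 327 characters left out ...]
142
 130  82  16  19  25  27]
172 [124 138 132 136 126 115 120 125 125 126 129 124 118 120 133 137 137 140
 131  82  11  23  29  22]
174 [122 138 135 134 129 125 133 139 141 142 140 135 135 129 131 136 137 141
 129  78   7  21  15  19]
176 [123 139 136 131 129 133 139 138 138 136 137 133 133 127 131 139 139 141
 126  80  11  17  26  26]
178 [ 77 107  97  95 114 136 143 138 135 133 133 131 135 119 101 106 102  89
  57  26  21  20  24  19]
180 [ 18  19  14  15  75 128 144 140 137 134 134 138 142 115  48  33  18  25
  32  21  24  24  20  25]
182 [25 23 22 23 50 69 66 65 65 67 66 64 65 65 57 32 23 27 24 26 26 24 28 26]
184 [19 26 25 17 53 70 66 67 68 70 68 68 67 68 56 33 27 27 27 25 25 24 20 31]
```

View pics/n2c.png

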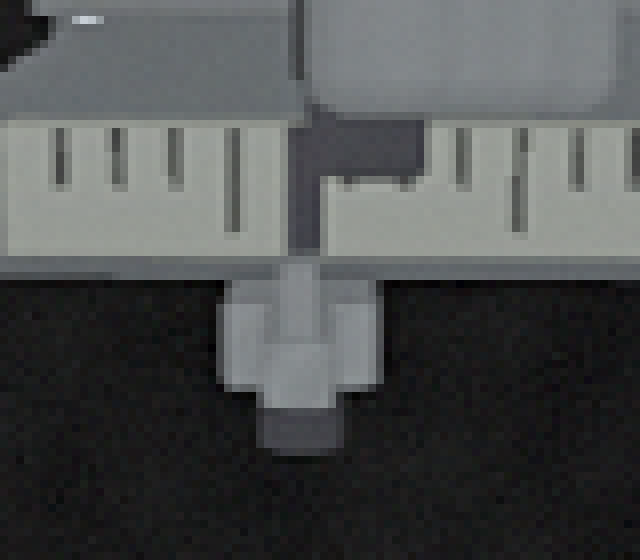

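The pointer's centre is at column 318.1 and the mark's at 317.25, so about 0.55 mm remains. A 3 mm stroke should close it.

>>> drive_tool:
  targets: "0 0.07 -0.035 0; 0 0.14 -0.065 0; 0.07 0.21 -0.075 0; 0.14 0.263 -0.06 0; 0.14 0.263 -0.034 0; 0.14 0.263 -0.034 0; 0.14 0.263 -0.034 0; 0.14 0.263 -0.034 0; 0.14 0.263 -0.034 0"

```text
t: 16.8
tool_pos: [0.5288, -0.0512, 0.1167]
tcp_rot: [180.0, -0.0, 4.1]
ft_force: [-0.0, -0.6, -0.3]
gripper_width: 0.0007
finger_force: 0.0
```

>>> drive_tool:
  targets: "0 0 0.02 0; 0 0 0.026 0; 0 0 0.03 0; 0 0 0.03 0; 0 0 0.03 0; 0.002 0 0.03 0; 0.004 0 0.03 0; 0.0052 0 0.03 0; 0.0052 0 0.03 0; 0.0052 0 0.03 0; 0.0052 0 0.015 0; 0.0052 0 0 0; -0.01 0 0 0; -0.01 0 0 0; -0.01 0 0 0"

```text
t: 18.3
tool_pos: [0.5227, -0.0525, 0.1158]
tcp_rot: [180.0, 0.0, 4.0]
ft_force: [0.3, 0.0, -0.0]
gripper_width: 0.0
finger_force: 0.0
```

>>> drive_tool:
  targets: "0 0 -0.04 0; -0.06 -0.05 -0.04 0; -0.13 -0.12 -0.03 0; -0.13 -0.19 0 0; -0.13 -0.263 0.034 0; -0.13 -0.263 0.034 0; -0.13 -0.263 0.034 0; -0.13 -0.263 0.034 0; -0.13 -0.263 0.034 0; -0.13 -0.263 0.034 0"

```text
t: 19.3
tool_pos: [0.435, 0.0986, 0.0959]
tcp_rot: [180.0, -0.1, 3.9]
ft_force: [-0.6, 0.1, 0.1]
gripper_width: 0.0
finger_force: 0.0
```

```bash
python3 look.py n3 pointer mark; python3 -c "
import cv2;a=cv2.imread('pics/n3.png');p=a[130:200,280:360];cv2.imwrite('pics/n3c.png',cv2.resize(p,None,fx=8,fy=8,interpolation=cv2.INTER_NEAREST))
g=cv2.cvtColor(a,cv2.COLOR_BGR2GRAY)
print('cols',list(range(308,332)))
for r in range(154,180,2):print(r,g[r,308:332])"
```

```text
19.3 [0.43499258 0.09863842 0.09590786] [ 1.79996042e+02 -5.59366322e-02  3.90376758e+00] [-0.64337621  0.11337121  0.11946444] 4.816315986223428e-05
pointer 0.56 [318.6 158.5] [0.4793 0.1039 0.03  ]
mark 0.7 [320.6 161.5] [0.4774 0.1025 0.03  ]
cols [308, 309, 310, 311, 312, 313, 314, 315, 316, 317, 318, 319, 320, 321, 322, 323, 324, 325, 326, 327, 328, 329, 330, 331]
154 [113  82 146 156 153 157 143  93  65  68  61 128 161 154 156 155 154 154
 152 154 154 155 156 155]
156 [116  83 145 155 154 158 142  94  65  69  61 126 160 154 154 154 153 152
 152 154 153 153 153 152]
158 [117  84 143 155 154 157 141  93  66  69  59 126 160 153 152 153 152 153
 151 153 151 151 152 152]
160 [156 155 155 154 155 156 142  95  63  64  59 124 162 155 154 156 154 154
 155 155 154 154 153 155]
162 [ 95  95  96  97  95  94  98 109 114 113 112 108  97  97  98  98  96  99
  99  98 101 100 102 102]
164 [ 66  84  94  94  91  92 107 127 135 135 135 119  89  95  93  93  95  95
  87  67  73  76  75  75]
166 [ 92 119 115 115 114 115 117 131 134 135 135 127 113 114 114 113 113 118
 105  46   9  20  20  21]
168 [128 141 138 137 136 122 114 129 134 133 135 127 114 124 133 135 134 140
 132  79  15  20  25  26]
170 [127 142 136 136 132 121 115 128 133 133 134 124 111 120 131 136 138 142
 131  78  12  19  19  25]
172 [126 138 132 134 126 121 124 123 126 130 128 129 124 123 131 138 136 140
 130  78  19  20  25  28]
174 [122 137 136 134 128 127 134 139 140 140 139 137 134 128 130 137 138 141
 129  76  10  26  20  14]
176 [124 142 133 133 128 132 138 137 138 135 135 133 133 126 132 140 138 140
 128  79  14  18  23  19]
178 [ 21  51  62  61 100 136 142 137 135 134 132 132 135 114  73  67  63  67
  49   8  22  23  30  15]
```

View pics/n3c.png

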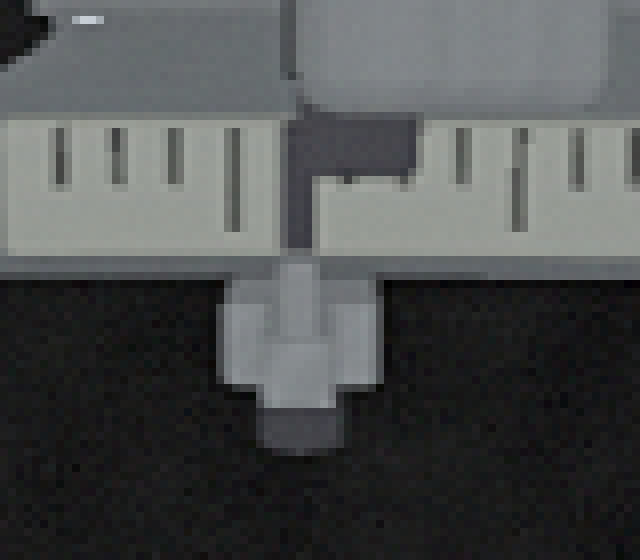

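The pointer (317.25) and the mark (317.23) now line up, and the hand is clear of everything.

```bash
python3 -c "
from h import *
print(order.sign_off())"
```

```text
the job is handed in; nothing more can be done
None
```

The moving jaw stands at the gauge mark: in the last wrist-camera picture its pointer is in line with the rider's mark to within about 0.15 mm. It took five light strokes of the wheel, the hand is clear, and the job was handed in at about 19 s.

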